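Check a fresh mug with the infrared thermometer from the drawer

TASK

Pull the drawer of the low wooden chest out to its stop and leave it open. Take the pistol-shaped infrared thermometer out of it, aim it steadily for two seconds at the middle of the mug that stands on the banding wheel, with its nose about 10 to 15 cm from the mug's wall, then set it down gently, lying flat on the same side as before, near the middle of the cork board. Leave all three mugs where they stand.

Things in the scene. Friction and masses are not known exactly. Their poses are not given: they have to be found in the camera images.
- chest_drawer0 (a joint): How far the drawer is out, m: 0 shut, stop at 0.190; slides with a little friction. Its front panel is 15 mm thick, top edge 24 mm above the bar handle's centre; behind it the drawer is 310 mm wide and 237 long, walls 6 mm thick and 62 high, floor's top 40 mm below the bar's centre. A wooden stick lies along its right wall as seen from the robot.
- chest_drawer0_handle (a point): Middle of the drawer's handle: round level steel bar, 11 mm thick, 120 long, 35 mm in front of the drawer's front face and 38 below the chest's top. The chest is fixed, low, light wood, 270 mm deep, 340 wide, 100 high. Axes of the chest: y along the bar, x into the chest; the drawer slides out along -x, towards the robot.
- thermometer: Grey pistol-shaped thermometer, 220 g, lying on its side in the drawer, nose to the robot's left, grip to the back. Origin on the underside below the barrel's axis; x along the barrel out of the nose, z up. Barrel x -75 to 55 mm, 40 wide (y), 34 high; round nose, 16 radius, x 55 to 75. Pistol grip 30 thick leaves the barrel's -y side between x -31 and -74, ends at y -86.
- thermometer_nose (a point): Centre of the lens at the front end of the nose, on the barrel's axis, 17 mm above the underside; the sight line is its x axis. Axes as the thermometer's.
- thermometer_grip (a point): Good place to grip: on the barrel's axis, 20 mm ahead of the origin and 17 mm above the underside; close the fingers across the 40 mm width (y).
- wheel: Dark steel banding wheel (potter's turntable), fixed: foot 75 mm radius, head 92 mm radius, head's top 80 mm above the table. Origin at the centre of its underside.
- mug: Hand-made clay mug standing loose on the wheel, 300 g: conical, 100 mm high, radius 47 at the foot, 36 at the rim, ring handle towards its +y reaching 88 mm from its axis, centre 72 mm up. Origin at the centre of its underside.
- mug_middle (a point): The point to aim at: on the mug's axis, at half its height (50 mm above its foot). The wall is 41 mm from it.
- mug_b: A mug of the same make, standing loose on the table to the right of and beyond the wheel and board, to be left alone. Origin as for the mug.
- mug_c: A mug of the same make, standing loose on the table at the far right of the wheel and board, to be left alone. Origin as for the mug.
- board: Cork board fixed on the table, 200 mm (x) by 160 mm (y), 12 mm thick. Origin at the centre of its underside.
Mind the look-alikes: they are no part of the job. What is shaped like the mug but red is not meant.

How it is judged:
On the way, in this order (a step that is already met when the one before it is completed fails the run):
1. the drawer is pulled out to its stop (value of joint chest_drawer0 above 0.18 m), for 0.2 s.
2. held still in the fingers for 1.5 s, the thermometer's sight line passes within 20 mm (sideways and in height) of the mug's middle, its nose 100 to 240 mm from that point (contact force between the fingers and thermometer above 1 N and x of mug_middle in the frame of thermometer_nose between 0.1 and 0.24 m and y of mug_middle in the frame of thermometer_nose between -0.02 and 0.02 m and z of mug_middle in the frame of thermometer_nose between -0.02 and 0.02 m and linear speed of thermometer below 0.03 m/s and angular speed of thermometer below 0.2 rad/s), for 1.5 s.
At the end, for the whole second after the job is handed in: The drawer is still out at least 170 of 190 mm; the thermometer lies released and at rest on the cork board, same side down as before (within 0.12 rad), its origin within 60 mm of the board's centre along each side; all three mugs upright, within 20 mm of their start (value of joint chest_drawer0 above 0.17 m and x of thermometer in the frame of board between -0.06 and 0.06 m and y of thermometer in the frame of board between -0.06 and 0.06 m and z of thermometer_nose in the frame of board between 0.022 and 0.036 m and angle between thermometer's own z axis and vertical below 0.12 rad and linear speed of thermometer below 0.02 m/s and contact force between thermometer and board above 0.5 N and distance of each of mug, mug_b, mug_c from where it was at the start of the episode below 0.02 m and angle between each of mug, mug_b, mug_c's own z axis and vertical below 0.1 rad); the robot touches nothing.
It fails at once if the thermometer dropped or flung: faster than 0.6 m/s while no finger touches it (contact force between the fingers and thermometer below 0.05 N and linear speed of thermometer above 0.6 m/s).
It fails at once if a mug knocked: moved more than 40 mm or tipped more than 0.4 rad (distance of any of mug, mug_b, mug_c from where it was at the start of the episode above 0.04 m or angle between any of mug, mug_b, mug_c's own z axis and vertical above 0.4 rad).
It also fails if it takes over 69 s, if anything falls off the work surface, if the arm or the gripper's body presses on something with over 40 N, if the wrist force passes 120 N, or if a joint passes its speed limit or range.

ROBOT

A 6-joint arm with a two-finger parallel gripper is mounted at the origin on the work surface. World frame = base frame: x ahead of the robot, y to its left, z up, the work surface at z = 0. Lengths are in m, angles in rad, forces in N, time in s.
With the tool pointing down it reaches from about 0.375 to 0.9 m from the base axis. Payload 3.1 kg.
Tool frame: the origin (TCP) lies midway between the tips of the shut fingers; the grasp point (between the pads) lies 19 mm behind it; z points along the fingers, y is the line along which they close (so a half turn about z gives the same grasp; the last joint's range is limited). The gripper opens to 87 mm and grips with 3 to 60 N. Pads are 19 mm wide; open, the fingers measure 117 mm over their backs; the gripper's body (75 mm by 190 mm) begins 51 mm behind the grasp point.
Start: joints at [1.095, 0.527, 1.433, -0, 1.181, -0.178], TCP at [0.183, 0.598, 0.223] pointing down, gripper open.
Joint ranges: [-3.08, 3.08], [-0.75, 2.2], [0.22, 2.44], [-1.43, 4.57], [0, 2.65], [-2.85, 2.85]. Speed limits (rad/s): [2.79, 2.79, 3.14, 3.14, 3.14, 3.14].

INTERFACE

Orientations are given as a unit quaternion [x, y, z, w].
In Python, from rig import robot gives the robot as it stands.
- The arm moves only by the shell command python3 -m jog 'ROWS' [FORCE]. ROWS is a JSON object of lists of equal length, an entry for each row: "dp": the shift along the tool's x, y, z in mm, a list of three; "delta_rot": the turn, a rotation vector about the tool's x, y, z in rad, a list of three; "gripper": the opening, from -1 (shut) to 1 (fully open). A call has 1 to 12 rows; each row is the pose to reach, as a shift and turn from the pose commanded when the call began, along the tool's axes at that moment; what a row does not reach only later rows make up. A row lasts 1/10 s, in which the tool goes at most 50 mm and 8.59 degrees, less where a joint would pass 70% of its speed; a pose out of reach is approached as far as the arm can. A call with a gripper value outside its range is refused whole. The fingers move at their own pace and stop on an object; FORCE is the grip in N (left out, the last holds). Time passes only in rows, so rows that repeat a pose let the fingers close. It gives the time, the measured TCP pose, the force, the opening and the grip force at its end, in the units of the state.
- robot.get_obs(): the state, without advancing time (a new reading comes with each control period).
- robot.camera(name): name is "side" or "top" or "wrist"; returns the picture (384x512x3 uint8, red, green, blue); there is no depth.
- robot.camera_model(name): a dict with "fx", "fy", "cx", "cy" (pixels), "xyz" and "orientation" of the camera in the world; the wrist camera has in their place "T_tool_cam" (4x4, takes a point from camera to tool coordinates, whose origin is the TCP and whose axes are the flange's). Camera axes: x right, y down, z forward; pixel columns grow to the right and rows downward; lengths in m; the calibration is good to about 2 mm. A picture is of the moment at which its call begins: read the wrist's pose just before it. camera_model takes no time and is no camera call.
- robot.hand_in(): hands the job in; it is judged then, once.
Trained networks look in the newest picture that a camera, given by its name, has taken for a name from the list of things; names that differ only in an ending like _2 or _b are one class to them, and where a whole thing is asked for, a point or a joint stands for the part that bears it (a point fixed in the world has none). Each returns a list of dicts, best first, with "score" (0 to 1); they miss things now and then, are a little off and sometimes report something else, mostly with a low value. They report only what shows in the picture. A call takes as long as a camera call. They do not tell look-alikes from the thing itself.
- robot.search_frame(name, camera): "rect" ([left, top, right, bottom] in pixels, round what is visible of it).
The state is a dict: "time": time; "q": joint angles; "joint_velocities": joint speeds; "joint_torque": joint torques, N m; "position": TCP position; "tool_rot": TCP orientation; "ft_force": force on the tool from outside, world axes, zero at the start; "moment": the same for the moment, N m; "grip_width": finger opening in m; "grip_force": force on a finger pad.
Only numpy, scipy, OpenCV 4.12 (cv2) and the standard library are available. Lean on these libraries where they do the work, as an engineer would, in place of code of your own. Each camera call takes 0.05 s, during which the arm holds its last target. There are 200 camera calls.

## Working session

There is one attempt and no reset: what is moved stays moved. The work goes in short steps, Python scripts to look and compute and a shell command to move; the robot and the scene stay as the last step left them, time stands still between calls to the robot, and variables do not carry over. Pictures are saved under pics/ and viewed, at most 10 in all, crops included, and the job is handed in when it is done.

```bash
mkdir -p pics; ls; python3 - <<'E'
from rig import robot
import cv2
o=robot.get_obs(); print(o)
for n in("side","top"):
    im=robot.camera(n); cv2.imwrite(f"pics/{n}0.png",im[:,:,::-1])
    print(n,robot.camera_model(n))
    for k in("thermometer","mug","wheel","board","chest_drawer0_handle"):
        print(k,[(round(d['score'],2),[round(v) for v in d['rect']]) for d in robot.search_frame(k,n)])
print(robot.camera_model("wrist"))
E
```

```text
pics
{'time': 0.0, 'q': array([ 1.09546149e+00,  5.28491611e-01,  1.43390522e+00, -3.29664030e-05,
        1.18134127e+00, -1.78507664e-01]), 'joint_velocities': array([ 2.77920062e-04, -1.27767963e-03, -3.04056916e-04,  6.46169270e-05,
       -4.27250405e-04, -2.58913956e-03]), 'joint_torque': array([-8.30719864e-05, -4.40043390e+01, -1.76590794e+01,  6.29841350e-02,
        5.83103439e-02, -1.62269948e-04]), 'position': array([0.18245453, 0.59702056, 0.22155504]), 'tool_rot': array([ 1.47863056e-01,  9.89007263e-01, -1.02080296e-03, -3.30047975e-04]), 'ft_force': array([-0.23843772, -0.44981145,  0.15078511]), 'moment': array([-0.00360313,  0.0300036 , -0.04694361]), 'grip_force': 0.0, 'grip_width': 0.08697843906741613}
side {'fx': 467.77736840878066, 'fy': 467.77736840878066, 'cx': 258.4891736857027, 'cy': 190.96549789998045, 'xyz': array([-0.04804356, -1.34550431,  1.04442351]), 'orientation': array([ 0.86909509, -0.16395248,  0.09819067, -0.45623668])}
thermometer []
mug [(0.96, [337, 223, 378, 265]), (0.92, [174, 164, 210, 194]), (0.89, [315, 270, 359, 318]), (0.81, [301, 174, 
[... 575 characters left out ...]
76, [317, 127, 359, 156]), (0.72, [254, 137, 287, 166]), (0.66, [162, 237, 191, 277]), (0.65, [257, 231, 284, 265])]
wheel [(0.59, [248, 127, 303, 182])]
board [(0.74, [302, 181, 360, 246])]
chest_drawer0_handle [(0.8, [124, 141, 216, 175])]
{'fx': 264.8280705272894, 'fy': 264.8280705272894, 'cx': 256.49388122254857, 'cy': 190.45068524779174, 'T_tool_cam': array([[ 6.40327215e-04, -9.65824239e-01, -2.59197086e-01,
         7.02745506e-02],
       [ 9.99999361e-01,  3.76829006e-04,  1.06627826e-03,
         4.95366820e-04],
       [-9.32164404e-04, -2.59197603e-01,  9.65823863e-01,
        -1.61368489e-01],
       [ 0.00000000e+00,  0.00000000e+00,  0.00000000e+00,
         1.00000000e+00]])}
```

```bash
python3 - <<'E'
import cv2
a=cv2.imread("pics/top0.png")[95:315,70:420]; cv2.imwrite("pics/top0z.png",cv2.resize(a,None,fx=2.28,fy=2.28,interpolation=cv2.INTER_CUBIC))
a=cv2.imread("pics/side0.png")[110:340,140:440]; cv2.imwrite("pics/side0z.png",cv2.resize(a,None,fx=2.6,fy=2.6,interpolation=cv2.INTER_CUBIC))
E
```

```text
(no output)
```

View pics/top0z.png

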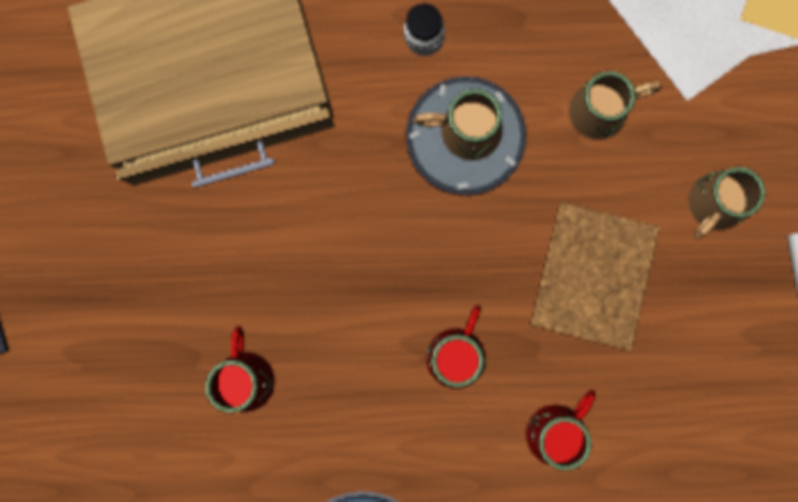

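View pics/side0z.png

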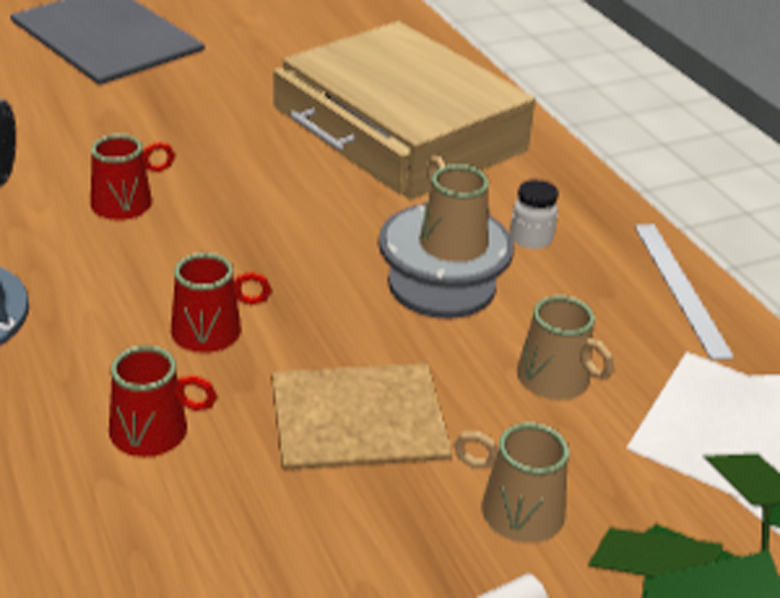

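The top view shows the chest at upper left with its bar at crop (193,185)–(271,163). There are three brown mugs: on the wheel (475,120), mug_b (608,99) and mug_c (739,193). The three red mugs at (236,385), (457,359) and (564,441) are decoys standing on the table. The target is the brown mug on the wheel, and the enlarged crops confirm it. Next I compute world positions.

```bash
cat > h.py <<'E'
from rig import robot
import numpy as np, cv2
from scipy.spatial.transform import Rotation as R
np.set_printoptions(precision=4,suppress=True)
def cam(n,o=None):
    m=robot.camera_model(n)
    if n=="wrist":
        T=np.eye(4);T[:3,:3]=R.from_quat(o['tool_rot']).as_matrix();T[:3,3]=o['position'];T=T@m['T_tool_cam'];return m,T[:3,:3],T[:3,3]
    return m,R.from_quat(m['orientation']).as_matrix(),np.array(m['xyz'])
def pt(n,u,v,z,o=None):
    m,A,c=cam(n,o);d=A@[(u-m['cx'])/m['fx'],(v-m['cy'])/m['fy'],1];return c+d*(z-c[2])/d[2]
def proj(n,P,o=None):
    m,A,c=cam(n,o);p=(np.atleast_2d(P)-c)@A;return np.c_[p[:,0]/p[:,2]*m['fx']+m['cx'],p[:,1]/p[:,2]*m['fy']+m['cy']]
E
python3 - <<'E'
from h import *
L={'bar1':(193,185,.062),'bar2':(271,163,.062),'wheel':(466,136,.08),'mugrim':(475,120,.18),'mughandle':(420,119,.152),'b1':(563,205,.012),'b2':(657,228,.012),'b3':(631,349,.012),'b4':(533,324,.012),
'mb':(608,99,.1),'mc':(739,193,.1),'r1':(236,385,.1),'r2':(457,359,.1),'r3':(564,441,.1),'jar':(425,20,.07),'cf1':(110,160,.1),'cf2':(325,103,.1),'cb1':(70,7,.1)}
for k,(u,v,z) in L.items(): print(k,pt("top",70+u/2.28,95+v/2.28,z))
S={'mugrim':(460,180,.18),'wheel':(446,242,.08),'b':(273,374,.012),'b_':(431,366,.012),'b__':(450,457,.012),'b___':(284,466,.012),'bar1':(293,112,.062),'bar2':(352,143,.062),'mb':(563,315,.1),'mc':(534,447,.1)}
for k,(u,v,z) in S.items(): print('side',k,pt("side",140+u/2.6,110+v/2.6,z))
E
```

```text
bar1 [0.5842 0.2416 0.062 ]
bar2 [0.6148 0.1215 0.062 ]
wheel [ 0.6441 -0.1779  0.08  ]
mugrim [ 0.6454 -0.1867  0.18  ]
mughandle [ 0.6557 -0.1096  0.152 ]
b1 [ 0.5434 -0.3301  0.012 ]
b2 [ 0.5027 -0.4756  0.012 ]
b3 [ 0.3158 -0.4252  0.012 ]
b4 [ 0.3583 -0.2754  0.012 ]
mb [ 0.6897 -0.3907  0.1   ]
mc [ 0.5425 -0.576   0.1   ]
r1 [0.2824 0.1686 0.1   ]
r2 [ 0.3114 -0.1533  0.1   ]
r3 [ 0.1909 -0.303   0.1   ]
jar [ 0.8306 -0.1209  0.07  ]
cf1 [0.6194 0.3558 0.1   ]
cf2 [0.6966 0.0326 0.1   ]
cb1 [0.8579 0.4195 0.1   ]
side mugrim [ 0.6564 -0.1835  0.18  ]
side wheel [ 0.6468 -0.1807  0.08  ]
side b [ 0.3602 -0.2757  0.012 ]
side b_ [ 0.5533 -0.3325  0.012 ]
side b__ [ 0.5025 -0.4823  0.012 ]
side b___ [ 0.3168 -0.4267  0.012 ]
side bar1 [0.5925 0.2498 0.062 ]
side bar2 [0.6437 0.128  0.062 ]
side mb [ 0.6971 -0.3923  0.1   ]
side mc [ 0.5473 -0.575   0.1   ]
```

```bash
cat >> h.py <<'E'
def go(p,yaw):  # yaw of tool y in deg, tool down
    o=robot.get_obs();A=R.from_quat(o['tool_rot']).as_matrix();a=np.radians(yaw)
    y=np.array([np.cos(a),np.sin(a),0]);z=np.array([0,0,-1.]);B=np.c_[np.cross(y,z),y,z]
    print('dp',1000*A.T@(np.array(p)-o['position']),'rot',R.from_matrix(A.T@B).as_rotvec())
E
python3 -c "
from h import *
go([.585,.17,.25],14)"
python3 -m jog '{"dp":[[-508,-283,-28],[-508,-283,-28],[-508,-283,-28],[-508,-283,-28],[-508,-283,-28],[-508,-283,-28],[-508,-283,-28],[-508,-283,-28],[-508,-283,-28],[-508,-283,-28],[-508,-283,-28],[-508,-283,-28]],"delta_rot":[[0,0,1.03],[0,0,1.03],[0,0,1.03],[0,0,1.03],[0,0,1.03],[0,0,1.03],[0,0,1.03],[0,0,1.03],[0,0,1.03],[0,0,1.03],[0,0,1.03],[0,0,1.03]],"gripper":[-0.45,-0.45,-0.45,-0.45,-0.45,-0.45,-0.45,-0.45,-0.45,-0.45,-0.45,-0.45]}' 20
python3 - <<'E'
from h import *
o=robot.get_obs(); im=robot.camera("wrist"); cv2.imwrite("pics/w1.png",im[:,:,::-1]); print(o['position'],o['tool_rot'])
import pickle; pickle.dump(o,open("w1.pkl","wb"))
print(proj("wrist",[[.584,.2416,.062],[.615,.1215,.062]],o))
E
```

```text
dp [-509.7201 -291.3605  -27.426 ] rot [ 0.0001 -0.      1.0297]
time: 1.8
position: [0.5885, 0.1754, 0.2509]
tool_rot: [0.617, 0.787, 0.0, 0.001]
ft_force: [0.3, 1.0, 0.2]
grip_width: 0.024
grip_force: 0.0
[0.5885 0.1754 0.2509] [0.6168 0.7871 0.0005 0.001 ]
[[264.5763 123.9305]
 [264.8064 214.9574]]
```

View pics/w1.png

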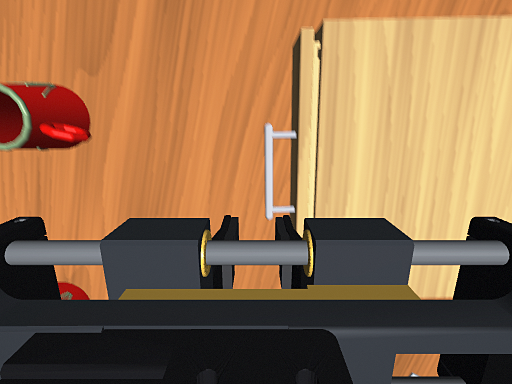

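The bar shows at (269,125)–(269,216), upright in the image, so the tool is aligned with it.

```bash
python3 - <<'E'
from h import *
import pickle; o=pickle.load(open("w1.pkl","rb"))
a=pt("wrist",269,124.5,.062,o);b=pt("wrist",269,216.5,.062,o);print(a,b,np.linalg.norm(a-b),np.degrees(np.arctan2(*(b-a)[:2]))); m=(a+b)/2;print(m)
print(pt("wrist",316,240,.1,o))
w=14; m[2]=.05;go(m,w)
E
```

```text
[0.5897 0.2423 0.062 ] [0.6213 0.1207 0.062 ] 0.12563752806429127 165.42718570153875
[0.6055 0.1815 0.062 ]
[0.6828 0.1175 0.1   ]
dp [  6.7975  13.8588 201.217 ] rot [ 0.0058  0.0046 -0.0054]
```

```bash
python3 -m jog '{"dp":[[5,14,0],[5,14,50],[5,14,100],[5,14,140],[5,14,170],[5,14,190],[5,14,201],[5,14,201]],"delta_rot":[[0,0,0],[0,0,0],[0,0,0],[0,0,0],[0,0,0],[0,0,0],[0,0,0],[0,0,0]],"gripper":[-0.45,-0.45,-0.45,-0.45,-0.45,-0.45,-0.45,-0.45]}' 20
python3 -m jog '{"dp":[[0,0,0],[0,0,0],[0,0,0],[0,0,0],[0,0,0]],"delta_rot":[[0,0,0],[0,0,0],[0,0,0],[0,0,0],[0,0,0]],"gripper":[-1,-1,-1,-1,-1]}' 15
```

```text
time: 2.65
position: [0.5971, 0.1867, 0.0481]
tool_rot: [0.616, 0.788, -0.001, -0.001]
ft_force: [0.1, -0.5, 0.2]
grip_width: 0.0238
grip_force: 0.0
time: 3.15
position: [0.5996, 0.1869, 0.0511]
tool_rot: [0.616, 0.788, 0.001, 0.001]
ft_force: [0.7, 0.2, 5.7]
grip_width: 0.0104
grip_force: 15.0
```

```bash
python3 -m jog '{"dp":[[0,-10,0],[0,-30,0],[0,-50,0],[0,-70,0],[0,-90,0],[0,-110,0],[0,-130,0],[0,-150,0],[0,-170,0],[0,-182,0],[0,-190,0],[0,-190,0]],"delta_rot":[[0,0,0],[0,0,0],[0,0,0],[0,0,0],[0,0,0],[0,0,0],[0,0,0],[0,0,0],[0,0,0],[0,0,0],[0,0,0],[0,0,0]],"gripper":[-1,-1,-1,-1,-1,-1,-1,-1,-1,-1,-1,-1]}' 15
python3 -c "
from rig import robot
print(robot.get_obs()['ft_force'])"
```

```text
time: 4.35
position: [0.4243, 0.1407, 0.051]
tool_rot: [0.616, 0.788, 0.008, 0.009]
ft_force: [13.3, -0.6, -1.1]
grip_width: 0.0102
grip_force: 15.0
[13.3121631  -0.62811962 -1.09339673]
```

```bash
python3 -m jog '{"dp":[[0,-5,0],[0,-8,0],[0,-10,0],[0,-10,0]],"delta_rot":[[0,0,0],[0,0,0],[0,0,0],[0,0,0]],"gripper":[-1,-1,-1,-1]}' 25
```

```text
time: 4.75
position: [0.4244, 0.1405, 0.0512]
tool_rot: [0.617, 0.787, 0.015, 0.015]
ft_force: [24.5, 11.5, -14.4]
grip_width: 0.0099
grip_force: 25.0
```

```bash
python3 -m jog '{"dp":[[0,10,0],[0,16,0],[0,16,0],[0,16,0],[0,16,0],[0,16,-30],[0,16,-80],[0,16,-120],[0,16,-160],[0,16,-200],[0,16,-220],[0,16,-220]],"delta_rot":[[0,0,0],[0,0,0],[0,0,0],[0,0,0],[0,0,0],[0,0,0],[0,0,0],[0,0,0],[0,0,0],[0,0,0],[0,0,0],[0,0,0]],"gripper":[-1,-1,-0.45,-0.45,-0.45,-0.45,-0.45,-0.45,-0.45,0.5,1,1]}' 25
python3 - <<'E'
from h import *
import pickle
o=robot.get_obs(); im=robot.camera("wrist"); cv2.imwrite("pics/w2.png",im[:,:,::-1]); pickle.dump(o,open("w2.pkl","wb")); print(o['position'])
im=robot.camera("top"); cv2.imwrite("pics/t2.png",im[:,:,::-1])
E
```

```text
time: 5.95
position: [0.4196, 0.1426, 0.2715]
tool_rot: [0.616, 0.788, 0.001, 0.001]
ft_force: [1.1, 0.4, -0.0]
grip_width: 0.0406
grip_force: 0.0
[0.4196 0.1426 0.2715]
```

View pics/w2.png

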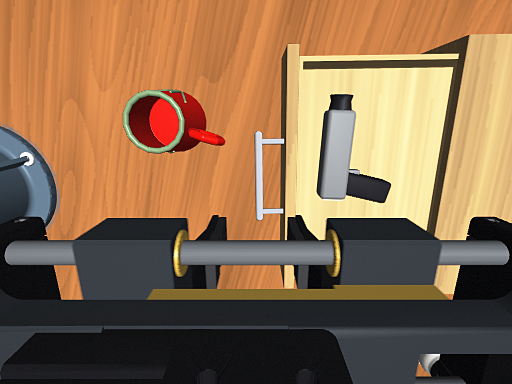

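The drawer is open, with the thermometer's nose at about (342,96), its barrel end at (331,195) and the grip pointing right (away from the robot). Next is an enlarged crop for measuring.

```bash
python3 - <<'E'
import cv2
a=cv2.imread("pics/w2.png")[85:215,275:405]; cv2.imwrite("pics/w2z.png",cv2.resize(a,None,fx=4.5,fy=4.5,interpolation=cv2.INTER_CUBIC))
E
```

```text
(no output)
```

View pics/w2z.png

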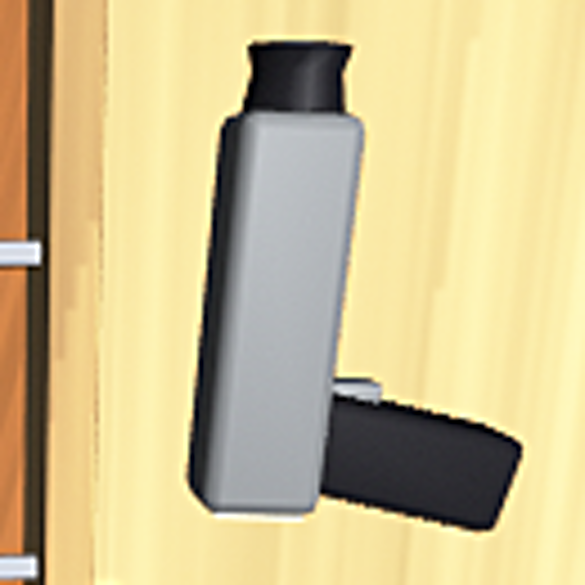

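```bash
python3 - <<'E'
from h import *
import pickle; o=pickle.load(open("w2.pkl","rb"))
f=lambda u,v,z:pt("wrist",275+u/4.5,85+v/4.5,z,o)
fl,fr,rl,rr=f(238,116,.056),f(363,116,.056),f(206,511,.056),f(319,511,.056)
n=f(301,44,.039)
F=(fl+fr)/2;Q=(rl+rr)/2
print(F,Q,n,np.linalg.norm(F-Q),np.linalg.norm(fl-fr),np.linalg.norm(rl-rr))
d=F-Q;print('yaw',np.degrees(np.arctan2(d[1],d[0])));d/=np.linalg.norm(d)
print('grip from F',F-d*.035,'from Q',Q+d*.095,'nose pred',F+d*.02)
e=n-Q;print('yaw nose',np.degrees(np.arctan2(e[1],e[0])))
print('panel',f(55,290,.086), 'bar', pt("wrist",259.5,175,.062,o),'chest edge',pt("wrist",462,130,.1,o))
E
```

```text
[0.5139 0.2512 0.056 ] [0.5422 0.1294 0.056 ] [0.5121 0.2735 0.039 ] 0.1250531770367013 0.03793280361808029 0.03736839314765448
yaw 103.07881221888994
grip from F [0.5218 0.2171 0.056 ] from Q [0.5207 0.2219 0.056 ] nose pred [0.5094 0.2707 0.056 ]
yaw nose 101.80304562763222
panel [0.4517 0.185  0.086 ] bar [0.4265 0.1386 0.062 ] chest edge [0.6517 0.261  0.1   ]
```

```bash
python3 -c "
from h import *
go([.5212,.2195,.028],12.5)"
```

```text
dp [ 49.7078 119.8381 240.111 ] rot [-0.0032 -0.0006  0.0261]
```

```bash
python3 -m jog '{"dp":[[20,48,30],[40,90,60],[50,120,100],[50,120,130],[50,120,140],[50,120,140]],"delta_rot":[[0,0,0.026],[0,0,0.026],[0,0,0.026],[0,0,0.026],[0,0,0.026],[0,0,0.026]],"gripper":[0.38,0.38,0.38,0.38,0.38,0.38]}' 20
python3 -c "
from h import *
go([.5212,.2195,.028],12.5)"
```

```text
time: 6.65
position: [0.5201, 0.219, 0.1257]
tool_rot: [0.626, 0.78, -0.004, -0.003]
ft_force: [0.0, -0.5, 0.3]
grip_width: 0.0602
grip_force: 0.0
dp [ 0.2793  2.2662 97.7286] rot [-0.0106 -0.0001  0.0001]
```

```bash
python3 -m jog '{"dp":[[0,1,30],[0,1,60],[0,1,85],[0,1,98],[0,1,98],[0,1,98],[0,1,98],[0,1,98],[0,1,98],[0,1,98],[0,1,98]],"delta_rot":[[0,0,0],[0,0,0],[0,0,0],[0,0,0],[0,0,0],[0,0,0],[0,0,0],[0,0,0],[0,0,0],[0,0,0],[0,0,0]],"gripper":[0.38,0.38,0.38,0.38,0.38,-0.3,-0.3,-0.3,-0.3,-0.3,-0.3]}' 25
```

```text
time: 7.75
position: [0.5254, 0.2202, 0.0327]
tool_rot: [0.626, 0.78, 0.001, 0.0]
ft_force: [-1.1, 0.7, 6.9]
grip_width: 0.04
grip_force: 25.0
```

```bash
python3 -m jog '{"dp":[[0,0,-10],[0,0,-30],[0,0,-60],[0,0,-90],[0,0,-120],[0,0,-150],[0,0,-165],[0,0,-165]],"delta_rot":[[0,0,0],[0,0,0],[0,0,0],[0,0,0],[0,0,0],[0,0,0],[0,0,0],[0,0,0]],"gripper":[-0.3,-0.3,-0.3,-0.3,-0.3,-0.3,-0.3,-0.3]}' 35
python3 - <<'E'
from h import *
import pickle
o=robot.get_obs(); im=robot.camera("wrist"); cv2.imwrite("pics/w3.png",im[:,:,::-1]); pickle.dump(o,open("w3.pkl","wb")); print(o['position'],o['grip_width'])
for n in("top","side"):
    im=robot.camera(n); cv2.imwrite(f"pics/{n}3.png",im[:,:,::-1])
# refine mug/rim from first pictures
t=cv2.imread("pics/top0.png")[125:192,245:315]; s=cv2.imread("pics/side0.png")[160:240,280:345]; w=cv2.imread("pics/w3.png")
A=cv2.resize(t,(400,383),interpolation=cv2.INTER_CUBIC);B=cv2.resize(s,(390,480),interpolation=cv2.INTER_CUBIC)
C=np.zeros((480,790,3),np.uint8);C[:383,:400]=A;C[:,400:]=B;cv2.imwrite("pics/mugz.png",C)
E
```

```text
time: 8.55
position: [0.5264, 0.2204, 0.1993]
tool_rot: [0.626, 0.78, 0.002, 0.002]
ft_force: [1.1, 0.6, -2.5]
grip_width: 0.0402
grip_force: 35.0
[0.5264 0.2204 0.1993] 0.040187997552650546
```

View pics/w3.png

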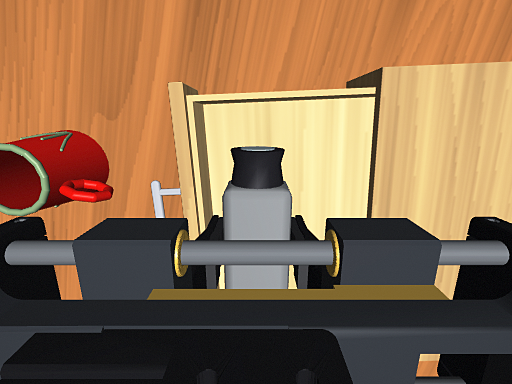

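View pics/mugz.png

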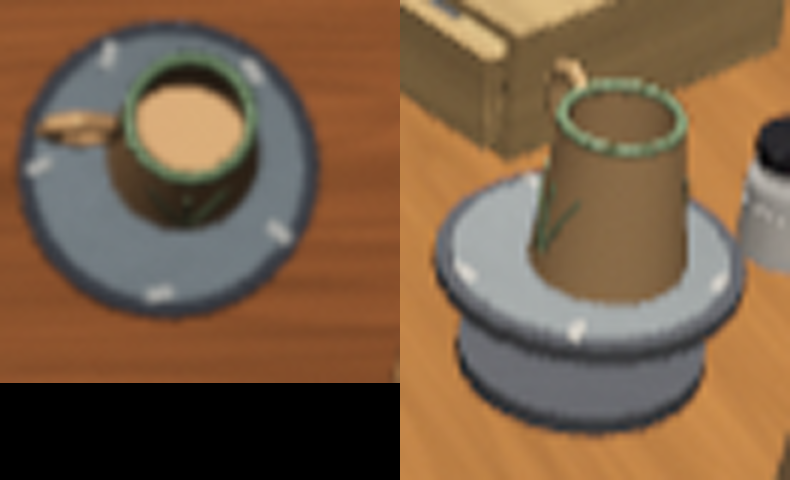

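```bash
python3 - <<'E'
from h import *
import pickle; o=pickle.load(open("w3.pkl","rb"))
print('mug top',pt("top",278.25-.4,145.6-.4,.178),'side',pt("side",317-.4,179.7-.4,.178))
print('wheel top',pt("top",245+168/5.714-.4,125+170/5.714-.4,.08),'side',pt("side",280+190/6-.4,160+260/6-.4,.08))
A=R.from_quat(o['tool_rot']).as_matrix()
print('nose pred',proj("wrist",[o['position']+A@[.055,0,-.006],o['position']+A@[.035,0,-.023]],o))
# nose point depth-plane z=-6mm in tool frame from pixel
for u,v in((258,150),(258,147)): print(A.T@(pt("wrist",u,v,o['position'][2]+.006,o)-o['position']))
E
```

```text
mug top [ 0.6538 -0.1856  0.178 ] side [ 0.6568 -0.1808  0.178 ]
wheel top [ 0.6452 -0.1766  0.08  ] side [ 0.6463 -0.1795  0.08  ]
nose pred [[255.0128 148.076 ]
 [254.8473 188.6758]]
[ 0.0539  0.0017 -0.006 ]
[ 0.0556  0.0017 -0.006 ]
```

```bash
python3 -c "
from h import *
go([.43,.0,.215],-18)"
```

```text
dp [-194.2514 -139.1824  -19.1598] rot [-0.0025  0.0006  0.5322]
```

```bash
python3 -m jog '{"dp":[[-10,-10,-20],[-30,-30,-20],[-60,-50,-20],[-90,-70,-20],[-120,-90,-20],[-150,-110,-20],[-175,-130,-20],[-194,-139,-20],[-194,-139,-20]],"delta_rot":[[0,0,0.03],[0,0,0.1],[0,0,0.18],[0,0,0.26],[0,0,0.34],[0,0,0.42],[0,0,0.49],[0,0,0.53],[0,0,0.53]],"gripper":[-0.3,-0.3,-0.3,-0.3,-0.3,-0.3,-0.3,-0.3,-0.3]}' 35
python3 -c "
from h import *
go([.489,-.332,.200],-48)"
```

```text
time: 9.6
position: [0.4297, -0.0012, 0.2153]
tool_rot: [0.81, 0.587, -0.001, -0.001]
ft_force: [0.1, 0.3, -1.9]
grip_width: 0.0396
grip_force: 35.0
dp [-295.985   159.1467   15.0738] rot [-0.0029  0.0016  0.5219]
```

```bash
python3 -m jog '{"dp":[[-15,8,0],[-45,24,0],[-85,45,0],[-125,67,0],[-165,88,0],[-205,110,5],[-245,132,10],[-275,148,15],[-290,156,15],[-296,159,15],[-296,159,15]],"delta_rot":[[0,0,0.03],[0,0,0.08],[0,0,0.15],[0,0,0.22],[0,0,0.29],[0,0,0.36],[0,0,0.43],[0,0,0.48],[0,0,0.51],[0,0,0.52],[0,0,0.52]],"gripper":[-0.3,-0.3,-0.3,-0.3,-0.3,-0.3,-0.3,-0.3,-0.3,-0.3,-0.3]}' 35
python3 -m jog '{"dp":[[0,0,15],[0,0,40],[0,0,62],[0,0,74],[0,0,76],[0,0,76],[0,0,76]],"delta_rot":[[0,0,0],[0,0,0],[0,0,0],[0,0,0],[0,0,0],[0,0,0],[0,0,0]],"gripper":[-0.3,-0.3,-0.3,-0.3,-0.3,-0.3,-0.3]}' 35
python3 - <<'E'
from h import *
o=robot.get_obs(); A=R.from_quat(o['tool_rot']).as_matrix()
print('mug in nose frame',A.T@([.655,-.183,.130]-o['position'])-[.055,.0017,-.006],A[:,0])
im=robot.camera("wrist"); cv2.imwrite("pics/w4.png",im[:,:,::-1])
print(proj("wrist",[[.655,-.183,.18]],o))
for n in("top","side"): cv2.imwrite(f"pics/{n}4.png",robot.camera(n)[:,:,::-1])
E
```

```text
time: 10.7
position: [0.4916, -0.3291, 0.2009]
tool_rot: [0.932, 0.361, -0.0, -0.001]
ft_force: [0.1, 0.7, -1.6]
grip_width: 0.0398
grip_force: 35.0
time: 11.4
position: [0.4924, -0.3302, 0.1267]
tool_rot: [0.932, 0.361, 0.0, 0.001]
ft_force: [-0.0, -0.1, -2.9]
grip_width: 0.0397
grip_force: 35.0
mug in nose frame [ 0.1643 -0.0009  0.0028] [0.7389 0.6738 0.0002]
[[ 259.2799 -493.2806]]
```

View pics/w4.png

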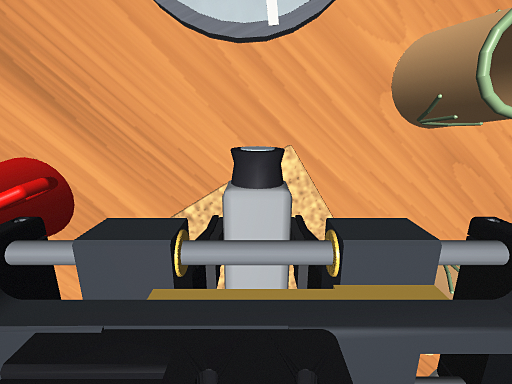

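The nose sits unchanged at (258,150) and points towards the wheel, whose edge is at (245,35). The computed miss is about 3 mm, so I hold the aim here.

```bash
for i in 1 2; do python3 -m jog '{"dp":[[0,0,0],[0,0,0],[0,0,0],[0,0,0],[0,0,0],[0,0,0],[0,0,0],[0,0,0],[0,0,0],[0,0,0],[0,0,0],[0,0,0]],"delta_rot":[[0,0,0],[0,0,0],[0,0,0],[0,0,0],[0,0,0],[0,0,0],[0,0,0],[0,0,0],[0,0,0],[0,0,0],[0,0,0],[0,0,0]],"gripper":[-0.3,-0.3,-0.3,-0.3,-0.3,-0.3,-0.3,-0.3,-0.3,-0.3,-0.3,-0.3]}' 35; done
python3 - <<'E'
from h import *
o=robot.get_obs(); A=R.from_quat(o['tool_rot']).as_matrix()
print('mug in nose frame',A.T@([.655,-.183,.130]-o['position'])-[.055,.0017,-.006])
B=np.array([[.3602,-.2757],[.5433,-.33],[.5027,-.478],[.3163,-.4260]]).mean(0);print(B)
d=A[:,0][:2]; t=B+.020*d-.0017*A[:2,1]; print('tcp',t)
# underside at tcp+.006-.017 ; board top .012
go([t[0],t[1],.060],np.degrees(np.arctan2(A[1,1],A[0,1])))
E
```

```text
time: 12.75
position: [0.4916, -0.33, 0.1256]
tool_rot: [0.933, 0.361, -0.0, 0.0]
ft_force: [0.7, -0.8, -2.5]
grip_width: 0.0398
grip_force: 35.0
time: 13.95
position: [0.4917, -0.33, 0.1256]
tool_rot: [0.933, 0.361, 0.0, 0.0]
ft_force: [0.2, 0.7, -2.0]
grip_width: 0.0396
grip_force: 35.0
mug in nose frame [ 0.1648 -0.0004  0.0016]
[ 0.4306 -0.3774]
tcp [ 0.4443 -0.3627]
dp [-57.0258  -7.7686  65.5671] rot [ 0. -0.  0.]
```

```bash
python3 -m jog '{"dp":[[-15,-2,10],[-35,-5,30],[-50,-7,50],[-57,-8,62],[-57,-8,65],[-57,-8,75],[-57,-8,83],[-57,-8,90],[-57,-8,95],[-57,-8,97],[-57,-8,97]],"delta_rot":[[0,0,0],[0,0,0],[0,0,0],[0,0,0],[0,0,0],[0,0,0],[0,0,0],[0,0,0],[0,0,0],[0,0,0],[0,0,0]],"gripper":[-0.3,-0.3,-0.3,-0.3,-0.3,-0.3,-0.3,-0.3,-0.3,-0.3,-0.3]}' 35
```

```text
time: 15.05
position: [0.4443, -0.3623, 0.0283]
tool_rot: [0.932, 0.361, -0.0, -0.0]
ft_force: [0.6, 0.3, -2.4]
grip_width: 0.0401
grip_force: 35.0
```

```bash
python3 -m jog '{"dp":[[0,0,1],[0,0,2],[0,0,3],[0,0,4],[0,0,4]],"delta_rot":[[0,0,0],[0,0,0],[0,0,0],[0,0,0],[0,0,0]],"gripper":[-0.3,-0.3,-0.3,-0.3,-0.3]}' 35
```

```text
time: 15.55
position: [0.4441, -0.3625, 0.0245]
tool_rot: [0.933, 0.361, -0.0, -0.0]
ft_force: [0.3, 0.6, -2.9]
grip_width: 0.0397
grip_force: 35.0
```

```bash
python3 -m jog '{"dp":[[0,0,1],[0,0,1.5],[0,0,2],[0,0,2]],"delta_rot":[[0,0,0],[0,0,0],[0,0,0],[0,0,0]],"gripper":[-0.3,-0.3,-0.3,-0.3]}' 35
```

```text
time: 15.95
position: [0.4441, -0.3625, 0.0227]
tool_rot: [0.933, 0.361, -0.0, 0.0]
ft_force: [-1.0, -0.4, -0.4]
grip_width: 0.04
grip_force: 35.0
```

```bash
python3 -m jog '{"dp":[[0,0,1],[0,0,1],[0,0,1],[0,0,1],[0,0,1],[0,0,1],[0,0,-15],[0,0,-45],[0,0,-90],[0,0,-140],[0,0,-180],[0,0,-180]],"delta_rot":[[0,0,0],[0,0,0],[0,0,0],[0,0,0],[0,0,0],[0,0,0],[0,0,0],[0,0,0],[0,0,0],[0,0,0],[0,0,0],[0,0,0]],"gripper":[-0.3,0.3,0.4,0.4,0.4,0.4,0.4,0.4,0.4,0.4,0.4,0.4]}' 10
python3 - <<'E'
from h import *
import pickle
o=robot.get_obs(); w=robot.camera("wrist"); t=robot.camera("top"); s=robot.camera("side");pickle.dump(o,open("w5.pkl","wb"))
C=np.zeros((580,780,3),np.uint8);C[:300,:400]=cv2.resize(w,(400,300));C[:285,400:]=cv2.resize(s[110:340,130:436],(380,285));C[300:580,:560]=cv2.resize(t[95:290,40:430],(560,280))
cv2.imwrite("pics/fin.png",C[:,:,::-1])
E
```

```text
time: 17.15
position: [0.4469, -0.3656, 0.2089]
tool_rot: [0.933, 0.361, 0.002, 0.006]
ft_force: [0.7, -1.5, 0.7]
grip_width: 0.0611
grip_force: 0.0
```

View pics/fin.png

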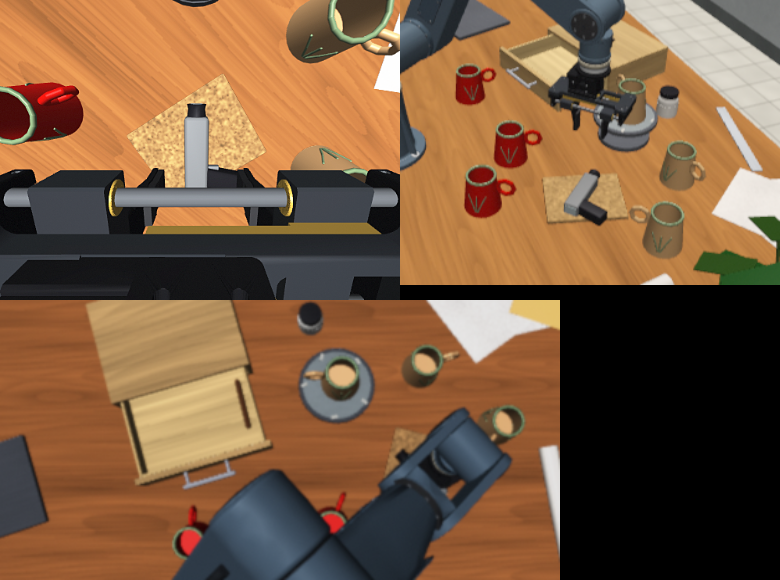

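The thermometer lies flat near the middle of the board, at about (585,195) in the side view. The drawer is open and the mugs stand unmoved, so I hand in.

```bash
python3 -m jog '{"dp":[[0,0,0],[0,0,0],[0,0,0]],"delta_rot":[[0,0,0],[0,0,0],[0,0,0]],"gripper":[0.4,0.4,0.4]}'; python3 -c "
from rig import robot
print(robot.hand_in())"
```

```text
time: 17.6
position: [0.4437, -0.362, 0.2011]
tool_rot: [0.933, 0.361, -0.0, -0.001]
ft_force: [0.1, -0.1, -0.2]
grip_width: 0.061
grip_force: 0.0
the job is handed in; nothing more can be done
None
```

The job is handed in at 17.6 s (no verdict was returned): the drawer is out at its stop, the thermometer was held on the mug's middle for over two seconds (nose about 12 cm from the wall, about 2 mm off by my measurement), it now lies flat near the middle of the cork board, and the mugs look unmoved in the last pictures.

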